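# Put the block plane away on its cork board and shut the drawer

## Task

Tidy the bench: pick up the small block plane and set it down, without dropping it, upright on its sole and lengthways on the cork board inside the open drawer of the tool chest. Then slide the drawer fully shut without slamming it. Leave the marking gauge in the drawer and all the other tools where they are.

Things in the scene. Friction and masses are not known exactly. Their poses are not given: they have to be found in the camera images.
- plane: Small block plane: dark iron, brass cap, dark wooden knob. Sole 120 (x, knob end at +x) x 42 (y) mm. Its parallel cheeks, 42 mm apart outside, are 39 mm high over the middle 55 mm (body 18 mm high elsewhere); top 44 mm. 0.3 to 0.6 kg. Origin: centre of the underside. Lies left or right of the drawer (swaps with the sanding block).
- cork_board: Loose flat brown cork board, 140 (x) x 100 (y) x 8 mm thick, lying lengthways in one of the drawer's two compartments (left or right: it varies). Origin: centre of the underside; its top is 8 mm higher. The plane belongs on it.
- gauge: Wooden marking gauge: pale bar 140 (x) x 18 mm with a dark head 55 mm wide, 34 mm high over its brass screw, lying in the drawer's other compartment. Origin: centre of the underside. It stays there.
- chest_front (a point): Middle of the front upper edge of the dark wooden tool chest, 100 mm above the bench; axes as the chest's: -x points out of its front, roughly towards the robot, and is the way the drawer slides out. The chest is fixed, 290 mm wide (y), 100 mm high, and reaches 255 mm back (+x) from here. The shut drawer's front panel stands 15 mm in front of this point.
- drawer (a joint): How far the drawer is pulled out, in m: 0 fully shut, 0.205 fully out; starts well open. Sliding friction about 1.5 N.
- drawer_floor (a point): On the drawer's inner floor, mid-width, at its front end where it meets the front panel; moves with the drawer; axes as the chest's. Inside 225 (+x from here) x 248 (y) mm; side walls 6 thick, 39 high; a divider 6 thick, 12 high runs along x from here, leaving two compartments 121 wide, centred 63.5 either side in y. The front panel is 21 thick and 67 high here.
- drawer_handle (a point): Middle of the drawer's steel bar handle: 120 mm long along the chest's y, 35 mm out from the panel's outer face, 38 mm below the chest's top; moves with the drawer.
- sanding_block: Bystander: pale wooden sanding block with a red sole, 110 (x) x 60 x 30 mm; origin at the centre of its underside.
- chisel: Bystander: chisel with yellow handle, 200 mm long (x), 26 mm high, lying on the bench; origin under its middle.
- rasp: Bystander: rasp with red handle, 290 mm long (x), 26 mm high; lying on the bench. The handle end is 140 mm towards -x of its origin.
- glue: Bystander: white glue bottle with orange cap, 60 mm in diameter, 170 mm high, standing on the bench; origin under its middle.
There are look-alikes about, which are no part of the job. There is more than one size of the cork_board; the one meant has the size given above.

How it is judged:
On the way, in this order (a step that is already met when the one before it is completed fails the run):
1. the plane is lowered onto the cork board in the open drawer (sole less than 20 mm above the board) while still held in the fingers (x of plane in the frame of cork_board between -0.045 and 0.045 m and y of plane in the frame of cork_board between -0.04 and 0.04 m and z of plane in the frame of cork_board between 0 and 0.028 m and contact force between plane and the fingers above 1 N and value of joint drawer above 0.12 m), for 0.05 s.
2. the drawer is slid shut (within 6 mm) (value of joint drawer below 0.006 m), for 0.2 s.
At the end, for the whole second after the job is handed in: Drawer shut within 6 mm; plane at rest, upright (0.15 rad), on the cork board: centre within 45 mm along and 40 mm across of its centre, length within 0.4 rad of its length; board flat in its compartment, gauge in the other one (x of plane in the frame of cork_board between -0.045 and 0.045 m and y of plane in the frame of cork_board between -0.04 and 0.04 m and z of plane in the frame of cork_board between 0.003 and 0.013 m and angle between plane's own z axis and vertical below 0.15 rad and angle between the x axis of plane and the x axis of cork_board, either way round below 0.4 rad and value of joint drawer below 0.006 m and linear speed of plane below 0.03 m/s and z of cork_board in the frame of drawer_floor below 0.01 m and x of cork_board in the frame of drawer_floor between 0.02 and 0.205 m and y of cork_board in the frame of drawer_floor between -0.11 and 0.11 m and x of gauge in the frame of drawer_floor between 0 and 0.225 m and y of gauge in the frame of drawer_floor between -0.124 and 0.124 m and z of gauge in the frame of drawer_floor below 0.03 m and horizontal distance between gauge and cork_board above 0.07 m); the robot touches nothing.
It fails at once if the drawer is slammed (closing faster than 0.5 m/s) (velocity of joint drawer below -0.5 m/s).
It fails at once if a bystander on the bench is moved by more than 40 mm (distance of any of sanding_block, chisel, rasp, glue from where it was at the start of the episode above 0.04 m).
It also fails if it takes over 56 s, if anything falls off the work surface, if the arm or the gripper's body presses on something with over 40 N, if the wrist force passes 120 N, or if a joint passes its speed limit or range.

## Robot

A 6-joint arm with a two-finger parallel gripper is mounted at the origin on the work surface. World frame = base frame: x ahead of the robot, y to its left, z up, the work surface at z = 0. Lengths are in m, angles in rad, forces in N, time in s.
With the tool pointing down it reaches from about 0.375 to 0.9 m from the base axis. Payload 3.1 kg.
Tool frame: the origin (TCP) lies midway between the tips of the shut fingers; the grasp point (between the pads) lies 19 mm behind it; z points along the fingers, y is the line along which they close (so a half turn about z gives the same grasp; the last joint's range is limited). The gripper opens to 85 mm and grips with 20 to 120 N. Pads are 22 mm wide; open, the fingers measure 114 mm over their backs; the gripper's body (76 mm by 85 mm) begins 54 mm behind the grasp point. The pads swing forward as they close: fully open they stand 13 mm farther back than shut.
Start: joints at [-0.178, 0.527, 1.433, -0, 1.181, -0.178], TCP at [0.625, 0, 0.208] pointing down, gripper open.
Joint ranges: [-3.08, 3.08], [-0.75, 2.2], [0.22, 2.44], [-1.43, 4.57], [0, 2.65], [-2.85, 2.85]. Speed limits (rad/s): [2.79, 2.79, 3.14, 3.14, 3.14, 3.14].

## Interface

Orientations are given as a unit quaternion [x, y, z, w].
In Python, from station import manip gives the robot as it stands.
- The arm moves only by the tool step_arm, never from a script. Its argument "targets" is text: rows parted by semicolons, each of 4 numbers parted by spaces: the shift along the tool's x, y, z in mm, then the turn about the tool's z in degrees. A call has 1 to 12 rows; each row is the pose to reach, as a shift and turn from the pose commanded when the call began, along the tool's axes at that moment; what a row does not reach only later rows make up. A row lasts 1/10 s, in which the tool goes at most 50 mm and 8.59 degrees, less where a joint would pass 70% of its speed; a pose out of reach is approached as far as the arm can. A call with a gripper value outside its range is refused whole. "gripper" is the closure, from 0 (fully open) to 1 (shut), set as the call begins (left out, the last holds). The fingers move at their own pace and stop on an object; "squeeze" is the grip in N (left out, the last holds). Time passes only in rows, so rows that repeat a pose let the fingers close. It gives the time, the measured TCP pose, the force, the opening and the grip force at its end, in the units of the state.
- manip.sense(): the state, without advancing time (a new reading comes with each control period).
- manip.snapshot(name): name is "scene" or "side" or "wrist"; returns the picture (384x512x3 uint8, red, green, blue); there is no depth.
- manip.get_calibration(name): a dict with "fov_y" (degrees; the focal length in pixels is half the picture's height over the tangent of half this angle, whatever the lens; pixels are square), "cx", "cy" (the principal point, pixels), "extrinsics" (4x4, takes a point from camera to world coordinates); the wrist camera has in their place "tool_from_camera" (4x4, takes a point from camera to tool coordinates, whose origin is the TCP and whose axes are the flange's). Camera axes: x right, y down, z forward; pixel columns grow to the right and rows downward; lengths in m; the calibration is good to about 2 mm. A picture is of the moment at which its call begins: read the wrist's pose just before it. get_calibration takes no time and is no camera call.
- manip.sign_off(): hands the job in; it is judged then, once.
Trained networks look in the newest picture that a camera, given by its name, has taken for a name from the list of things; names that differ only in an ending like _2 or _b are one class to them, and where a whole thing is asked for, a point or a joint stands for the part that bears it (a point fixed in the world has none). Each returns a list of dicts, best first, with "p" (0 to 1); they miss things now and then, are a little off and sometimes report something else, mostly with a low value. They report only what shows in the picture. A call takes as long as a camera call. They do not tell look-alikes from the thing itself.
- manip.recognise(camera, query): "position" ([column, row] in pixels, amid what is visible of it).
- manip.masks_of(camera, query): "pixels" (384x512 bool, what is visible of it) and "position" ([column, row] in pixels, amid what is visible of it).
- manip.mark_of(camera, query): "position" ([column, row] in pixels: a listed point, or the origin of a listed thing).
The state is a dict: "t": time; "q": joint angles; "qd": joint speeds; "tau": joint torques, N m; "tcp_pos": TCP position; "tool_rot": TCP orientation; "force": force on the tool from outside, world axes, zero at the start; "ft_torque": the same for the moment, N m; "finger_gap": opening from 0.0 (shut) to 1.0 (fully open); "gripper_force": force on a finger pad.
Only numpy, scipy, OpenCV 4.12 (cv2) and the standard library are available. Lean on these libraries where they do the work, as an engineer would, in place of code of your own. Each camera call takes 0.05 s, during which the arm holds its last target. There are 200 camera calls.

## Working session

There is one attempt and no reset: what is moved stays moved. The work goes in short steps, Python scripts to look and compute and a tool call to move; the robot and the scene stay as the last step left them, time stands still between calls to the robot, and variables do not carry over. Pictures are saved under pics/ and viewed, at most 10 in all, crops included, and the job is handed in when it is done.

Besides the shell and the picture viewer there is one more tool, called after "Call:" as a command line: name --argument value ..., lists and objects as JSON in quotes. step_arm: Moves the arm, as the interface text tells. Its arguments: {"type":"object","properties":{"targets":{"type":"string"},"gripper":{"type":"number"},"squeeze":{"type":"number"}},"required":["targets"]}

```bash
mkdir -p pics; cat > h.py <<'E'
import numpy as np, cv2
from scipy.spatial.transform import Rotation as R
from station import manip as m
def cam(n):
    c=m.get_calibration(n)
    if 'extrinsics' in c: T=np.array(c['extrinsics'])
    else:
        s=m.sense(); W=np.eye(4); W[:3,:3]=R.from_quat(s['tool_rot']).as_matrix(); W[:3,3]=s['tcp_pos']
        T=W@np.array(c['tool_from_camera'])
    return c['cx'],c['cy'],192/np.tan(np.radians(c['fov_y'])/2),T
def ray(C,p):
    cx,cy,f,T=C; d=T[:3,:3]@np.array([(p[0]-cx)/f,(p[1]-cy)/f,1]); return T[:3,3],d/np.linalg.norm(d)
def atz(C,p,z):
    o,d=ray(C,p); return o+d*(z-o[2])/d[2]
def proj(C,P):
    cx,cy,f,T=C; q=T[:3,:3].T@(np.array(P)-T[:3,3]); return np.array([cx+f*q[0]/q[2],cy+f*q[1]/q[2]])
def tri(rs):
    A=np.zeros((3,3));b=np.zeros(3)
    for o,d in rs:
        M=np.eye(3)-np.outer(d,d);A+=M;b+=M@o
    return np.linalg.solve(A,b)
def snap(n,f=None):
    C=cam(n); im=m.snapshot(n)
    if f: cv2.imwrite('pics/'+f,im[:,:,::-1])
    return C,im
E
python3 - <<'E'
from h import *
a=[]
for n in ['scene','side']:
    C,im=snap(n); a.append(im); print(n,m.get_calibration(n)['fov_y'],C[3][:3,3].round(3))
    for q in ['plane','cork_board','gauge','chest_front','drawer_floor','drawer_handle','sanding_block','chisel','rasp','glue']:
        print(q,[(np.round(r['position']).tolist(),round(r['p'],2)) for r in m.mark_of(n,q)])
C,im=snap('wrist')
cv2.imwrite('pics/a.png',a[0][:,:,::-1]); cv2.imwrite('pics/b.png',np.hstack([cv2.resize(x,(400,300)) for x in (a[1],im)])[:,:,::-1])
E
```

```text
scene 49.04423080438929 [1.147 0.861 0.936]
plane [([352.0, 288.0], 0.83)]
cork_board [([344.0, 224.0], 0.77)]
gauge [([243.0, 214.0], 0.72)]
chest_front [([227.0, 216.0], 0.74)]
drawer_floor [([282.0, 216.0], 0.63)]
drawer_handle [([293.0, 199.0], 0.9)]
sanding_block [([236.0, 168.0], 0.65), ([227.0, 218.0], 0.58)]
chisel []
rasp [([195.0, 152.0], 0.86)]
glue [([176.0, 189.0], 0.87), ([197.0, 155.0], 0.35)]
side 50.034812883327334 [ 0.314 -0.953  0.956]
plane [([218.0, 132.0], 0.72)]
cork_board [([181.0, 177.0], 0.89), ([265.0, 166.0], 0.59), ([257.0, 276.0], 0.55), ([216.0, 132.0], 0.44)]
gauge [([276.0, 193.0], 0.65)]
chest_front [([296.0, 157.0], 0.82)]
drawer_floor [([239.0, 182.0], 0.92)]
drawer_handle [([224.0, 179.0], 0.73)]
sanding_block []
chisel [([268.0, 120.0], 0.6)]
rasp [([309.0, 335.0], 0.7)]
glue [([342.0, 260.0], 0.86), ([269.0, 122.0], 0.53)]
```

View pics/a.png

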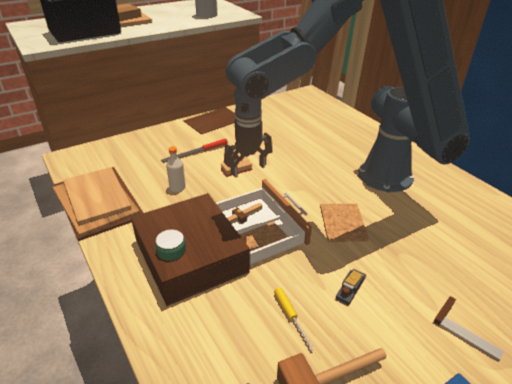

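View pics/b.png

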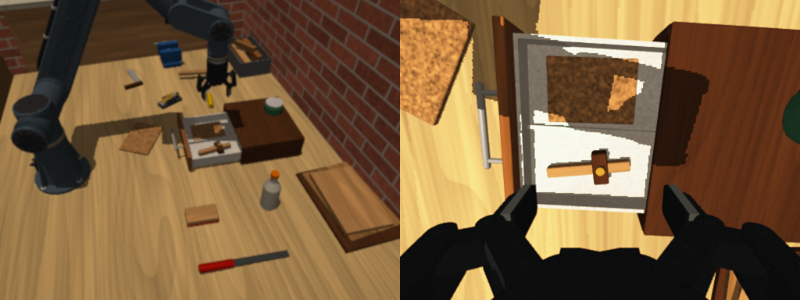

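Scene: the plane is at (352,288), with chisel (293,320), glue (176,172), rasp (200,150), and the sanding block under the gripper (236,168). There are two cork boards: a large square one on the bench at (344,222), and one in the drawer at (265,235), which shows in the wrist view in the upper compartment beside the gauge. The drawer one fits the description (it lies lengthways in a compartment, 140x100). I'll measure both and confirm it in a crop.

```bash
python3 - <<'E'
from h import *
S,ims=snap('scene'); D,imd=snap('side'); W,imw=snap('wrist')
for n,a,b in [('plane',(352,288),(218,132)),('chest_front',(227,216),(296,157)),('floor',(282,216),(239,182)),('handle',(293,199),(224,179)),('gauge',(243,214),(276,193)),('bigcork',(344,224),(181,177))]:
    r=[ray(S,a),ray(D,b)]; P=tri(r); print(n,P.round(3),'res',[np.round(proj(C,P)-p,1) for C,p in ((S,a),(D,b))])
for q in ['plane','cork_board','gauge','drawer_floor','drawer_handle','chest_front']:
    print('w',q,[(np.round(r['position']).tolist(),round(r['p'],2)) for r in m.mark_of('wrist',q)])
    for r in m.masks_of('wrist',q):
        k=np.array(r['pixels']); 
        if k.sum()>50:
            ys,xs=np.nonzero(k); bx=cv2.boxPoints(cv2.minAreaRect(np.c_[xs,ys].astype(np.float32)))
            print('  mask',round(r['p'],2),[atz(W,p,.035)[:2].round(3).tolist() for p in bx])
print(W[3].round(3), m.sense()['t'])
for r in m.masks_of('scene','plane')[:1]:
    ys,xs=np.nonzero(r['pixels']); bx=cv2.boxPoints(cv2.minAreaRect(np.c_[xs,ys].astype(np.float32)));print('pl',[atz(S,p,.02)[:2].round(3).tolist() for p in bx])
c1=cv2.resize(ims[170:320,200:380],(480,400),interpolation=2)
c2=cv2.resize(imw[20:290,100:352],(320,400),interpolation=2)
cv2.imwrite('pics/c.png',np.hstack([c1,c2])[:,:,::-1])
E
```

```text
plane [0.498 0.348 0.002] res [array([-1.4,  0.5]), array([-1. , -0.4])]
chest_front [ 0.698 -0.     0.108] res [array([ 0.6, -0.1]), array([0.6, 0.1])]
floor [0.507 0.015 0.032] res [array([-0.6,  0.2]), array([-0.6, -0.2])]
handle [0.455 0.    0.072] res [array([-0.8,  0.3]), array([-0.8, -0.3])]
gauge [ 0.61  -0.064  0.03 ] res [array([-0.6,  0.1]), array([-0.6, -0.1])]
bigcork [ 0.328  0.128 -0.002] res [array([-0.2,  0.1]), array([-0.2, -0.1])]
w plane []
w cork_board [([23.0, 72.0], 0.76), ([243.0, 117.0], 0.7), ([241.0, 212.0], 0.53)]
  mask 0.62 [[0.536, 0.02], [0.547, 0.117], [0.683, 0.113], [0.684, 0.014]]
  mask 0.56 [[0.305, 0.015], [0.35, 0.188], [0.453, 0.188], [0.424, 0.015]]
w gauge [([240.0, 211.0], 0.85)]
  mask 0.62 [[0.537, -0.027], [0.675, -0.028], [0.678, -0.09], [0.532, -0.09]]
w drawer_floor [([166.0, 160.0], 0.89)]
  mask 0.71 [[0.377, -0.112], [0.465, 0.171], [0.726, 0.139], [0.707, -0.165]]
w drawer_handle [([103.0, 165.0], 0.9)]
  mask 0.66 [[0.379, -0.113], [0.465, 0.17], [0.724, 0.139], [0.706, -0.164]]
w chest_front [([327.0, 183.0], 0.56)]
  mask 0.64 [[0.383, -0.174], [0.458, 0.174], [0.926, 0.153], [1.005, -0.212]]
[[ 1.    -0.001 -0.     0.625]
 [-0.001 -0.961 -0.277  0.07 ]
 [ 0.     0.277 -0.961  0.373]
 [ 0.     0.     0.     1.   ]] 1.9
pl [[0.576, 0.361], [0.455, 0.294], [0.435, 0.347], [0.555, 0.408]]
```

View pics/c.png

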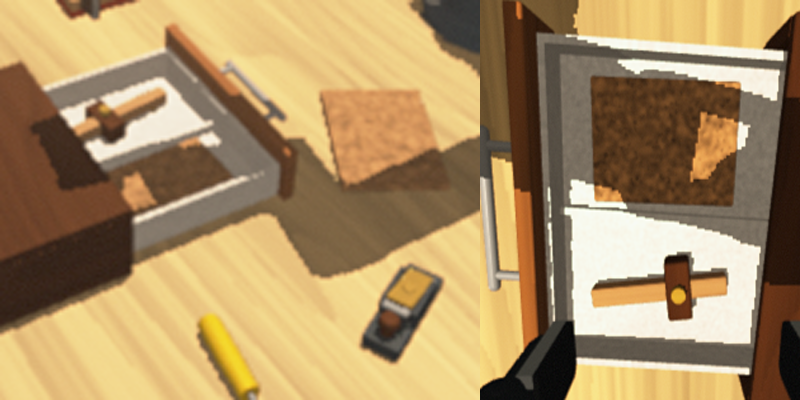

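The drawer cork's mask is about 140 x 100 mm, which fits; the bench one is much bigger and not in a compartment. The plane is confirmed too, with its knob towards the camera. I'll check the tool axes first.

```bash
python3 - <<'E'
from h import *
s=m.sense(); print(R.from_quat(s['tool_rot']).as_matrix().round(3),s['tcp_pos'],s['force'])
print(np.array(m.get_calibration('wrist')['tool_from_camera']).round(3))
E
```

```text
[[ 0.  1. -0.]
 [ 1. -0. -0.]
 [-0. -0. -1.]] [6.24960546e-01 2.49658763e-05 2.07690426e-01] [0.13380473 0.43665084 0.10345369]
[[-0.001 -0.961 -0.277  0.07 ]
 [ 1.    -0.001 -0.     0.   ]
 [-0.    -0.277  0.961 -0.166]
 [ 0.     0.     0.     1.   ]]
```

Call:
step_arm --targets "35 -14 0 7.5; 77 -29 0 15; 119 -45 0 23; 161 -61 0 30.5; 203 -77 0 38; 245 -93 0 46; 285 -110 0 53.5; 320 -125 0 61; 330 -127 0 61; 330 -127 0 61" --gripper 0

```text
t: 2.95
tcp_pos: [0.4975, 0.3315, 0.2078]
tool_rot: [0.968, 0.253, 0.0, 0.0]
force: [-0.0, -0.5, 0.2]
finger_gap: 1.004
gripper_force: 0.0
```

```bash
cat > pl.py <<'E'
from h import *
W,im=snap('wrist','d.png'); s=m.sense(); print(s['t'],s['tcp_pos'].round(3) if hasattr(s['tcp_pos'],'round') else s['tcp_pos'])
print(R.from_quat(s['tool_rot']).as_matrix().round(3)[:,1])
mk=m.mark_of('wrist','plane'); print([(r['position'],r['p']) for r in mk])
p=mk[0]['position']; o=atz(W,p,0); print('at z0',o.round(4))
S,_=snap('scene'); D,_=snap('side')
rs=[ray(W,p)]
for C,n in ((S,'scene'),(D,'side')):
    k=m.mark_of(n,'plane')
    if k: rs.append(ray(C,k[0]['position']))
print('tri',tri(rs).round(4),len(rs))
for r in m.masks_of('wrist','plane')[:1]:
    ys,xs=np.nonzero(r['pixels']); (c,wh,a)=cv2.minAreaRect(np.float32([atz(W,q,.02)[:2]*1000 for q in np.c_[xs,ys]])); print('rect',c,wh,a)
E
python3 pl.py
```

```text
3.0 [0.498 0.33  0.208]
[ 0.487 -0.873  0.001]
[([244.6, 160.6], 0.97)]
at z0 [0.4979 0.3479 0.    ]
tri [0.4981 0.3477 0.0054] 3
rect (499.3363037109375, 347.2106018066406) (118.45549774169922, 45.07203674316406) 23.6182918548584
```

View pics/d.png

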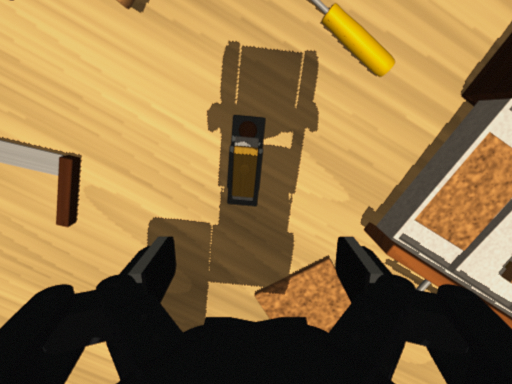

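The picture shows the plane at (246,160), knob up, turned about 4.5° clockwise from the tool. Its origin is at (0.498, 0.3475), seen from three views at z≈0, and its size of 118x45 mm fits. Descending.

Call:
step_arm --targets "9 -14.5 20 4.5; 9 -14.5 60 4.5; 9 -14.5 105 4.5; 9 -14.5 145 4.5; 9 -14.5 175 4.5; 9 -14.5 193 4.5; 9 -14.5 201 4.5; 9 -14.5 203 4.5; 9 -14.5 203 4.5; 9 -14.5 203 4.5"

```text
t: 4.3
tcp_pos: [0.4999, 0.3474, 0.006]
tool_rot: [0.977, 0.212, 0.001, -0.0]
force: [0.3, 0.8, 0.1]
finger_gap: 0.999
gripper_force: 0.0
```

Call:
step_arm --targets "0 0 0 0; 0 0 0 0; 0 0 0 0; 0 0 0 0; 0 0 0 0; 0 0 0 0; 0 0 0 0" --gripper 1 --squeeze 50

```text
t: 5.0
tcp_pos: [0.4991, 0.3475, 0.0056]
tool_rot: [0.977, 0.212, 0.001, -0.0]
force: [-0.8, 0.7, 5.7]
finger_gap: 0.476
gripper_force: 52.1
```

Grip at 40.5 mm and 52 N, as expected. Lift, then go beside the drawer for a look.

Call:
step_arm --targets "0 0 -10 0; 0 0 -30 0; 0 0 -65 0; 0 0 -105 0; 0 0 -145 0; 0 0 -180 0; 0 0 -195 0; 0 0 -195 0"

```text
t: 5.8
tcp_pos: [0.5, 0.3476, 0.2025]
tool_rot: [0.977, 0.212, 0.003, -0.0]
force: [1.0, 0.6, -4.4]
finger_gap: 0.473
gripper_force: 51.5
```

Call:
step_arm --targets "2 20 0 2.5; 5 55 0 7; 8 90 0 12; 12 125 0 17; 15 160 0 21; 17 188 0 23; 18 204 0 24.5; 18 204 0 24.5; 18 204 0 24.5"

```text
t: 6.7
tcp_pos: [0.5985, 0.1693, 0.1985]
tool_rot: [1.0, -0.0, -0.002, -0.0]
force: [-0.9, 0.7, -3.2]
finger_gap: 0.471
gripper_force: 51.6
```

```bash
cat > ck.py <<'E'
from h import *
W,im=snap('wrist','e.png'); s=m.sense(); print(s['t'],np.round(s['tcp_pos'],4),s['gripper_force'],s['finger_gap'],np.round(R.from_quat(s['tool_rot']).as_matrix()[:,0],3))
S,_=snap('scene'); D,_=snap('side'); C=dict(wrist=W,scene=S,side=D)
for q in ['cork_board','drawer_floor','drawer_handle','chest_front','gauge','plane']:
    for n in C:
        print(q,n,[(np.round(r['position'],1).tolist(),round(r['p'],2),atz(C[n],r['position'],.03).round(3)[:2].tolist()) for r in m.mark_of(n,q)])
for r in m.masks_of('wrist','cork_board'):
    ys,xs=np.nonzero(r['pixels']); print('rect',cv2.minAreaRect(np.float32([atz(W,q,.032)[:2]*1000 for q in np.c_[xs,ys]])))
E
python3 ck.py
```

```text
6.75 [0.5984 0.1699 0.1988] 51.577611565589905 0.46961858239604176 [ 1.     0.001 -0.003]
cork_board wrist [([334.9, 159.1], 0.93, [0.615, 0.07]), ([284.2, 328.1], 0.56, [0.36, 0.126])]
cork_board scene [([343.4, 224.5], 0.95, [0.358, 0.153]), ([266.1, 236.8], 0.7, [0.603, 0.069])]
cork_board side [([178.9, 175.9], 0.75, [0.322, 0.099]), ([266.6, 168.1], 0.6, [0.616, 0.059])]
drawer_floor wrist [([371.6, 232.3], 0.83, [0.516, 0.013])]
drawer_floor scene [([277.1, 221.5], 0.92, [0.533, 0.028]), ([228.9, 217.0], 0.66, [0.655, -0.074])]
drawer_floor side [([239.1, 181.1], 0.7, [0.51, 0.02])]
drawer_handle wrist []
drawer_handle scene [([294.0, 200.8], 0.63, [0.421, -0.031]), ([236.3, 167.9], 0.5, [0.49, -0.311])]
drawer_handle side [([222.2, 179.6], 0.89, [0.458, 0.042])]
chest_front wrist [([440.6, 78.2], 0.65, [0.708, -0.043])]
chest_front scene [([227.9, 216.0], 0.85, [0.655, -0.08])]
chest_front side [([298.7, 157.6], 0.66, [0.739, 0.082])]
gauge wrist [([434.3, 162.7], 0.9, [0.61, -0.054])]
gauge scene [([241.5, 216.1], 0.58, [0.618, -0.056])]
gauge side [([273.8, 193.5], 0.84, [0.604, -0.066])]
plane wrist [([254.2, 223.0], 0.73, [0.53, 0.17])]
plane scene [([287.1, 211.6], 0.65, [0.476, 0.004]), ([177.5, 188.7], 0.58, [0.735, -0.306]), ([236.7, 165.6], 0.29, [0.481, -0.324])]
plane side [([250.4, 108.3], 0.67, [0.654, 0.429])]
rect ((612.2146606445312, 67.79341888427734), (102.01354217529297, 139.52520751953125), 88.1046371459961)
rect ((389.60260009765625, 110.0822525024414), (185.0771026611328, 51.456817626953125), 79.92698669433594)
```

View pics/e.png

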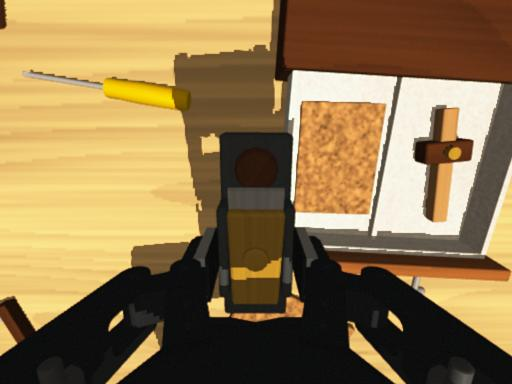

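View: the board is at (338,158), clear in the left compartment, with the gauge at (438,160) in the other. The plane is held straight and level. Its 102x139.5 mm rectangle confirms this is the right board. Next I'll check its height from the two wrist views.

```bash
python3 - <<'E'
from h import *
W=cam('wrist'); T=np.array([[1,-.001,0,.625],[-.001,-.961,-.277,.07],[0,.277,-.961,.373],[0,0,0,1]])
W1=W[:3]+(T,); S=cam('scene');D=cam('side')
print('cork o',tri([ray(W1,(243,117)),ray(W,(334.9,159.1)),ray(S,(266.1,236.8)),ray(D,(266.6,168.1))]).round(4),tri([ray(W1,(243,117)),ray(W,(334.9,159.1))]).round(4))
print('floor',tri([ray(W1,(166,160)),ray(W,(371.6,232.3)),ray(D,(239.1,181.1))]).round(4))
print('gauge',tri([ray(W1,(240,211)),ray(W,(434.3,162.7))]).round(4))
print('chestf',tri([ray(W1,(327,183)),ray(W,(440.6,78.2)),ray(S,(227.9,216)),ray(D,(298,157.5))]).round(4))
E
```

```text
cork o [0.6115 0.0669 0.0273] [0.6117 0.0654 0.0139]
floor [0.5134 0.0145 0.0328]
gauge [ 0.6071 -0.0597  0.021 ]
chestf [0.6999 0.0012 0.1055]
```

Call:
step_arm --targets "3 20 0 1; 6 50 0 2; 10 80 0 2.5; 13 98 0 2.5; 13 103 0 2.5; 13 103 0 2.5; 13 103 40 2.5; 13 103 80 2.5; 13 103 112 2.5; 13 103 130 2.5; 13 103 142 2.5; 13 103 146 2.5"

```text
t: 9.0
tcp_pos: [0.6121, 0.0671, 0.0525]
tool_rot: [1.0, -0.021, -0.001, -0.0]
force: [0.6, 0.1, -3.6]
finger_gap: 0.47
gripper_force: 51.6
```

Call:
step_arm --targets "0 0 2 0; 0 0 4 0; 0 0 6 0; 0 0 6 0"

```text
t: 9.4
tcp_pos: [0.6132, 0.0659, 0.0483]
tool_rot: [1.0, -0.022, 0.001, 0.0]
force: [0.2, 0.6, -4.0]
finger_gap: 0.469
gripper_force: 51.6
```

```bash
python3 ck.py | grep -v -e chest -e gauge
```

```text
9.45 [0.6131 0.0658 0.0483] 51.63587808609009 0.4745285767045666 [ 0.999 -0.044  0.001]
cork_board wrist []
cork_board scene [([345.5, 225.4], 0.79, [0.355, 0.16]), ([264.4, 239.7], 0.65, [0.614, 0.077])]
cork_board side [([182.2, 176.1], 0.81, [0.332, 0.095]), ([267.5, 168.5], 0.55, [0.618, 0.056])]
drawer_floor wrist []
drawer_floor scene [([281.4, 219.8], 0.63, [0.516, 0.028])]
drawer_floor side [([239.6, 183.8], 0.7, [0.509, 0.007])]
drawer_handle wrist []
drawer_handle scene [([194.5, 149.8], 0.5, [0.569, -0.514])]
drawer_handle side [([222.3, 179.2], 0.7, [0.459, 0.044])]
plane wrist [([254.2, 222.9], 0.6, [0.607, 0.066])]
plane scene [([263.6, 233.2], 0.96, [0.601, 0.051])]
plane side [([265.0, 163.4], 0.92, [0.617, 0.084])]
rect ((613.9224853515625, 66.44354248046875), (97.60093688964844, 137.09547424316406), 88.08065032958984)
```

View pics/e.png

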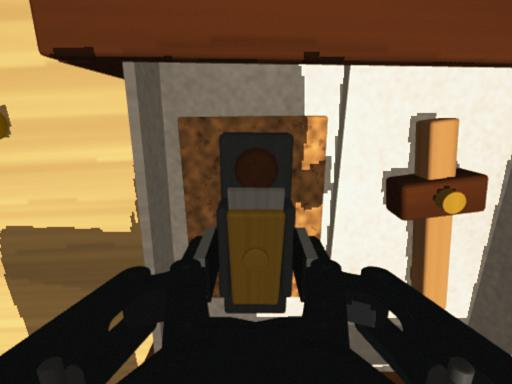

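The plane hangs centred over the board (edges at columns 179 and 327, plane at 255). Lower gently until contact.

Call:
step_arm --targets "0 0 2 0; 0 0 4 0; 0 0 6 0; 0 0 7 0; 0 0 7 0"

```text
t: 11.0
tcp_pos: [0.6126, 0.0659, 0.0404]
tool_rot: [1.0, -0.022, -0.0, -0.0]
force: [-0.5, 0.4, -4.1]
finger_gap: 0.476
gripper_force: 51.6
```

Call:
step_arm --targets "0 0 1 0; 0 0 2 0; 0 0 2 0"

```text
t: 11.3
tcp_pos: [0.6127, 0.0659, 0.0386]
tool_rot: [1.0, -0.022, -0.0, -0.0]
force: [0.0, -0.3, -3.4]
finger_gap: 0.477
gripper_force: 51.7
```

Call:
step_arm --targets "0 0 1 0; 0 0 2 0; 0 0 2 0"

```text
t: 11.6
tcp_pos: [0.6126, 0.0659, 0.0365]
tool_rot: [1.0, -0.022, -0.0, -0.0]
force: [0.5, -0.2, -3.1]
finger_gap: 0.469
gripper_force: 51.7
```

Call:
step_arm --targets "0 0 1 0; 0 0 2 0; 0 0 2 0"

```text
t: 11.9
tcp_pos: [0.6133, 0.0659, 0.0356]
tool_rot: [1.0, -0.022, 0.001, 0.0]
force: [-1.0, 0.1, 3.5]
finger_gap: 0.471
gripper_force: 52.3
```

Contact. Release with a partial opening, then rise.

Call:
step_arm --targets "0 0 0 0; 0 0 0 0; 0 0 0 0; 0 0 0 0" --gripper 0.28

```text
t: 12.3
tcp_pos: [0.6129, 0.0659, 0.0347]
tool_rot: [1.0, -0.022, 0.0, 0.0]
force: [0.4, 0.5, -1.0]
finger_gap: 0.72
gripper_force: 0.0
```

Call:
step_arm --targets "0 0 -5 0; 0 0 -20 0; 0 0 -45 0; 0 0 -85 0; 0 0 -130 0; 0 0 -165 0; 0 0 -165 0"

```text
t: 13.0
tcp_pos: [0.6171, 0.0657, 0.2074]
tool_rot: [1.0, -0.022, 0.007, 0.0]
force: [1.1, 0.2, -0.4]
finger_gap: 0.721
gripper_force: 0.0
```

```bash
python3 ck.py
```

```text
13.05 [0.6151 0.0659 0.2044] 0.0 0.7171029366161251 [ 0.999 -0.043  0.009]
cork_board wrist []
cork_board scene [([342.7, 224.5], 0.72, [0.36, 0.152]), ([261.8, 240.3], 0.7, [0.623, 0.075])]
cork_board side [([177.2, 176.1], 0.85, [0.316, 0.099]), ([267.8, 167.4], 0.65, [0.621, 0.061])]
drawer_floor wrist [([299.1, 246.3], 0.8, [0.511, 0.009])]
drawer_floor scene [([282.3, 219.7], 0.73, [0.513, 0.029]), ([296.2, 202.7], 0.53, [0.421, -0.019])]
drawer_floor side [([240.6, 183.9], 0.93, [0.512, 0.006]), ([274.1, 195.6], 0.39, [0.602, -0.075])]
drawer_handle wrist [([296.7, 296.3], 0.87, [0.431, 0.013])]
drawer_handle scene [([291.1, 323.0], 0.73, [0.722, 0.367]), ([294.7, 199.6], 0.72, [0.415, -0.035]), ([244.1, 214.1], 0.25, [0.605, -0.061])]
drawer_handle side [([223.7, 177.2], 0.89, [0.465, 0.052])]
chest_front wrist []
chest_front scene [([224.9, 218.7], 0.89, [0.67, -0.074])]
chest_front side [([299.7, 157.2], 0.94, [0.744, 0.083]), ([242.5, 180.0], 0.66, [0.522, 0.022])]
gauge wrist [([349.7, 171.4], 0.64, [0.614, -0.056])]
gauge scene [([242.4, 216.6], 0.91, [0.616, -0.053])]
gauge side []
plane wrist [([253.7, 175.7], 0.91, [0.614, 0.067])]
plane scene [([262.0, 234.7], 0.71, [0.609, 0.054])]
plane side [([264.9, 167.5], 0.6, [0.611, 0.063]), ([308.8, 339.1], 0.51, [0.543, -0.551])]
rect ((401.4090270996094, 125.91958618164062), (109.96896362304688, 55.911067962646484), 58.040069580078125)
rect ((613.5380249023438, 65.6408920288086), (100.55142211914062, 137.57772827148438), 87.72929382324219)
rect ((467.5496520996094, -280.5451354980469), (79.55443572998047, 18.131067276000977), 11.3160982131958)
rect ((694.6980590820312, 303.52923583984375), (135.75584411621094, 24.36623764038086), 80.45639038085938)
```

View pics/e.png

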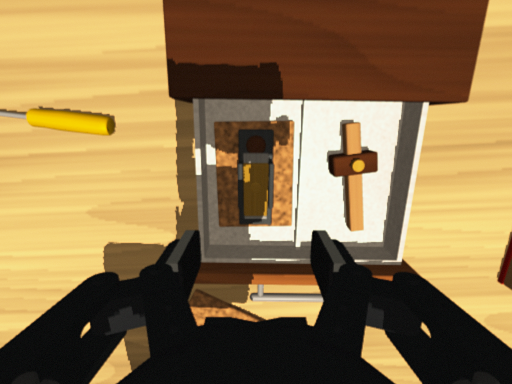

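The plane sits squarely on the board (body at (256,176)), the gauge is untouched, and the handle bar is at rows 290-300. Close the fingers, go to the robot's side of the handle and lower there.

Call:
step_arm --targets "-20 6 0 0; -55 16 0 0; -95 27 0 0; -135 38 0 0; -175 50 0 0; -205 58 0 0; -213 60 0 0; -213 60 0 0; -213 60 0 0" --gripper 1

```text
t: 15.0
tcp_pos: [0.3995, 0.0149, 0.2003]
tool_rot: [1.0, -0.022, 0.002, 0.0]
force: [0.5, -0.7, -0.1]
finger_gap: -0.002
gripper_force: 0.0
```

```bash
python3 - <<'E'
from h import *
s=m.sense();W,_=snap('wrist','g.png');D,_=snap('side');S,_=snap('scene');print(s['t'],np.round(s['tcp_pos'],4),s['finger_gap'],np.round(R.from_quat(s['tool_rot']).as_matrix()[:,0],3),np.round(s['q'],2))
C=dict(wrist=W,scene=S,side=D)
for n in C:
    print(n,[(np.round(r['position'],1).tolist(),round(r['p'],2),atz(C[n],r['position'],.062).round(3)[:2].tolist()) for r in m.mark_of(n,'drawer_handle')])
E
```

```text
15.0 [0.3995 0.0149 0.2003] -0.0018484434409435345 [ 0.999 -0.044  0.003] [-0.24  0.24  1.98  0.    0.93  1.37]
wrist [([253.3, 132.3], 0.67, [0.451, 0.014])]
scene [([294.2, 199.6], 0.81, [0.443, -0.004]), ([192.9, 153.5], 0.65, [0.607, -0.444]), ([291.1, 323.8], 0.34, [0.739, 0.386])]
side []
```

View pics/g.png

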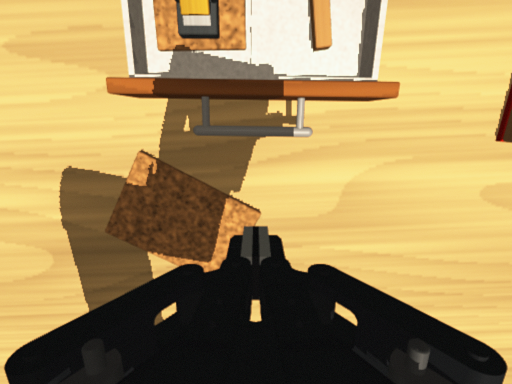

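The picture shows the bar from (195,131) to (312,131), centred ahead of the fingers. It measures (0.451, 0.014). Lower, then push slowly along tool x.

Call:
step_arm --targets "0 0 25 0; 0 0 65 0; 0 0 105 0; 0 0 138 0; 0 0 152 0; 0 0 155 0; 0 0 155 0; 8 0 155 0; 16 0 155 0; 22 0 155 0; 26 0 155 0; 30 0 155 0"

```text
t: 16.5
tcp_pos: [0.4281, 0.0139, 0.0451]
tool_rot: [1.0, -0.022, 0.0, 0.0]
force: [0.3, -0.1, 0.6]
finger_gap: -0.005
gripper_force: 0.0
```

Call:
step_arm --targets "3 0 0 0; 6 0 0 0; 10 0 0 0; 15 0 0 0; 21 0 0 0; 28 0 0 0; 35 0 0 0; 42 0 0 0; 49 0 0 0; 56 0 0 0; 63 0 0 0; 70 0 0 0"

```text
t: 17.7
tcp_pos: [0.4973, 0.0108, 0.0446]
tool_rot: [1.0, -0.022, -0.001, 0.0]
force: [-1.3, -2.9, 0.7]
finger_gap: -0.0
gripper_force: 0.9
```

Moving with light force. Continue.

Call:
step_arm --targets "7 0 0 0; 14 0 0 0; 21 0 0 0; 28 0 0 0; 35 0 0 0; 42 0 0 0; 49 0 0 0; 56 0 0 0; 63 0 0 0; 70 0 0 0; 76 0 0 0; 81 0 0 0"

```text
t: 18.9
tcp_pos: [0.5789, 0.0074, 0.0447]
tool_rot: [1.0, -0.022, 0.0, -0.0]
force: [-1.3, -1.4, 0.2]
finger_gap: -0.001
gripper_force: 0.8
```

```bash
python3 - <<'E'
from h import *
S,a=snap('scene');D,b=snap('side'); s=m.sense();print(s['t'],np.round(s['tcp_pos'],4),np.round(s['force'],1))
for n,C in (('scene',S),('side',D)):
  for q in ('drawer_handle','drawer_floor','plane','cork_board'): print(n,q,[(np.round(r['position'],1).tolist(),round(r['p'],2),atz(C,r['position'],.062).round(3)[:2].tolist()) for r in m.mark_of(n,q)])
cv2.imwrite('pics/i.png',np.hstack([cv2.resize(a[150:330,100:340],(400,300)),cv2.resize(b[90:240,160:360],(400,300))])[:,:,::-1])
E
```

```text
19.0 [0.58   0.0073 0.0449] [ 0.4 -0.1  0.4]
scene drawer_handle [([268.9, 211.9], 0.78, [0.55, 0.004])]
scene drawer_floor [([253.6, 231.5], 0.67, [0.642, 0.057])]
scene plane [([234.2, 246.7], 0.54, [0.724, 0.083])]
scene cork_board [([344.8, 222.3], 0.56, [0.375, 0.173])]
side drawer_handle [([254.9, 174.7], 0.73, [0.56, 0.003])]
side drawer_floor [([268.1, 177.6], 0.87, [0.597, -0.022])]
side plane [([295.5, 162.5], 0.67, [0.706, 0.025])]
side cork_board [([179.0, 176.1], 0.94, [0.322, 0.061]), ([297.8, 163.2], 0.71, [0.712, 0.02])]
```

View pics/i.png

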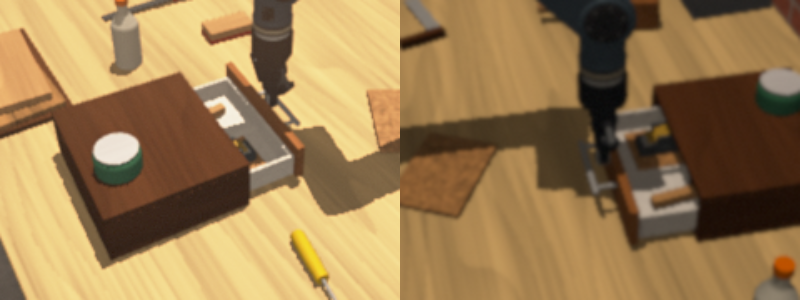

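The fingers may be at the bar or between bar and panel; either way the drawer slides with small force and a lift straight up leaves it free. Continue slowly, watching the force.

Call:
step_arm --targets "5 0 0 0; 10 0 0 0; 16 0 0 0; 22 0 0 0; 28 0 0 0; 33 0 0 0; 37 0 0 0; 40 0 0 0; 42 0 0 0; 44 0 0 0"

```text
t: 20.4
tcp_pos: [0.6221, 0.0054, 0.0447]
tool_rot: [1.0, -0.022, -0.0, 0.0]
force: [-1.6, -1.2, -0.1]
finger_gap: 0.001
gripper_force: 0.8
```

```bash
cat > st.py <<'E'
from h import *
S,a=snap('scene');D,b=snap('side'); s=m.sense();print(s['t'],np.round(s['tcp_pos'],4),np.round(s['force'],1))
for q in ('drawer_handle','drawer_floor','chest_front'):
  p=[m.mark_of(n,q) for n in ('scene','side')]
  print(q,[[(np.round(r['position'],1).tolist(),round(r['p'],2)) for r in x] for x in p])
  if p[0] and p[1]: print('  ',tri([ray(S,p[0][0]['position']),ray(D,p[1][0]['position'])]).round(3))
E
python3 st.py
```

```text
20.5 [0.6227 0.0055 0.0448] [-0.9 -0.2 -0.2]
drawer_handle [[([255.5, 214.2], 0.96), ([176.2, 188.0], 0.23)], [([267.1, 171.5], 0.73)]]
   [ 0.599 -0.001  0.07 ]
drawer_floor [[([240.7, 235.6], 0.62)], [([282.4, 175.7], 0.59)]]
   [0.661 0.015 0.021]
chest_front [[([227.9, 215.3], 0.92)], [([296.8, 159.3], 0.75)]]
   [ 0.695 -0.007  0.104]
```

Call:
step_arm --targets "2 0 0 0; 4 0 0 0; 6 0 0 0; 8 0 0 0; 9 0 0 0; 10 0 0 0; 10 0 0 0"

```text
t: 21.5
tcp_pos: [0.6325, 0.005, 0.0447]
tool_rot: [1.0, -0.022, 0.0, -0.0]
force: [-0.8, -0.4, 0.8]
finger_gap: -0.002
gripper_force: 0.4
```

Call:
step_arm --targets "2 0 0 0; 4 0 0 0; 6 0 0 0; 7 0 0 0; 7 0 0 0"

```text
t: 22.0
tcp_pos: [0.6396, 0.0046, 0.0446]
tool_rot: [1.0, -0.022, 0.0, 0.0]
force: [-0.2, 0.2, 0.1]
finger_gap: 0.003
gripper_force: 0.3
```

Call:
step_arm --targets "2 0 0 0; 4 0 0 0; 6 0 0 0; 8 0 0 0; 9 0 0 0; 9 0 0 0"

```text
t: 22.6
tcp_pos: [0.6486, 0.0043, 0.0447]
tool_rot: [1.0, -0.022, 0.0, -0.0]
force: [-0.5, -0.4, 0.5]
finger_gap: 0.0
gripper_force: 0.3
```

```bash
python3 st.py; python3 - <<'E'
from h import *
W,im=snap('wrist','k.png'); S,a=snap('scene')
cv2.imwrite('pics/k.png',np.hstack([cv2.resize(im,(400,300)),cv2.resize(a[170:290,170:330],(400,300),interpolation=2)])[:,:,::-1])
E
```

```text
22.7 [0.6486 0.0044 0.0448] [-0.9  0.8 -0.5]
drawer_handle [[([249.1, 217.5], 0.76)], [([276.4, 168.9], 0.9), ([256.1, 276.1], 0.6)]]
   [0.629 0.003 0.072]
drawer_floor [[([233.3, 236.3], 0.97)], [([290.5, 177.5], 0.61)]]
   [0.683 0.003 0.019]
chest_front [[([226.3, 218.4], 0.71)], [([296.1, 155.9], 0.71)]]
   [0.703 0.006 0.105]
```

View pics/k.png

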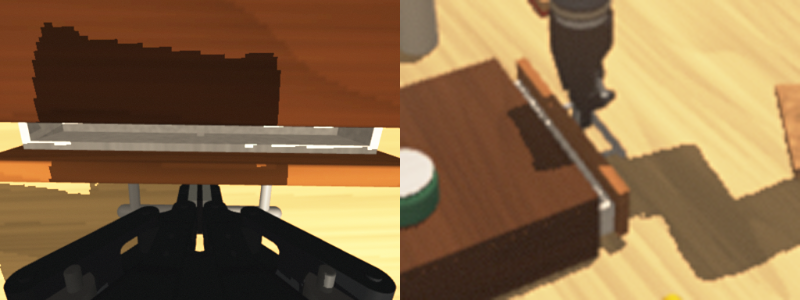

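The picture shows a gap of about 20 mm still open, the fingers against the panel between it and the bar. Keep pushing to the expected TCP x≈0.672.

Call:
step_arm --targets "2 0 0 0; 4 0 0 0; 6 0 0 0; 8 0 0 0; 10 0 0 0; 12 0 0 0; 14 0 0 0; 15 0 0 0; 15 0 0 0"

```text
t: 24.0
tcp_pos: [0.6636, 0.0036, 0.0447]
tool_rot: [1.0, -0.022, 0.0, 0.0]
force: [-1.4, -0.1, -0.1]
finger_gap: -0.002
gripper_force: 0.2
```

Call:
step_arm --targets "1 0 0 0; 2 0 0 0; 3 0 0 0; 4 0 0 0; 5 0 0 0; 5 0 0 0"

```text
t: 24.6
tcp_pos: [0.6684, 0.0034, 0.0447]
tool_rot: [1.0, -0.022, 0.0, 0.0]
force: [-0.2, -1.0, -0.1]
finger_gap: -0.001
gripper_force: 0.5
```

Call:
step_arm --targets "1 0 0 0; 2 0 0 0; 3 0 0 0; 3 0 0 0"

```text
t: 25.0
tcp_pos: [0.6714, 0.0033, 0.0446]
tool_rot: [1.0, -0.022, 0.0, -0.0]
force: [-0.8, -0.4, 1.2]
finger_gap: 0.004
gripper_force: 0.5
```

Call:
step_arm --targets "1 0 0 0; 2 0 0 0; 3 0 0 0; 3 0 0 0"

```text
t: 25.4
tcp_pos: [0.6741, 0.0032, 0.0446]
tool_rot: [1.0, -0.022, -0.0, -0.0]
force: [-1.6, -1.2, -0.0]
finger_gap: -0.003
gripper_force: 0.8
```

Call:
step_arm --targets "1 0 0 0; 2 0 0 0; 3 0 0 0; 3 0 0 0"

```text
t: 25.8
tcp_pos: [0.6739, 0.0032, 0.0446]
tool_rot: [1.0, -0.022, -0.004, -0.0]
force: [-8.6, -1.3, 5.8]
finger_gap: -0.001
gripper_force: 3.9
```

Call:
step_arm --targets "1 0 0 0; 2 0 0 0; 3 0 0 0; 3 0 0 0"

```text
t: 26.2
tcp_pos: [0.6738, 0.0032, 0.0447]
tool_rot: [1.0, -0.021, -0.007, -0.0]
force: [-13.6, -1.3, 9.3]
finger_gap: 0.0
gripper_force: 6.7
```

The force rise at TCP x=0.674, just as predicted, means it is shut. Ease off the panel and lift straight up, slowly at first.

Call:
step_arm --targets "-3 0 0 0; -6 0 0 0; -8.5 0 0 0; -8.5 0 0 0; -8.5 0 -4 0; -8.5 0 -8 0; -8.5 0 -12 0; -8.5 0 -12 0"

```text
t: 27.0
tcp_pos: [0.6726, 0.0032, 0.0577]
tool_rot: [1.0, -0.022, 0.001, 0.0]
force: [0.6, 0.5, 0.4]
finger_gap: -0.005
gripper_force: 0.0
```

Call:
step_arm --targets "0 0 -6 0; 0 0 -15 0; 0 0 -25 0; 0 0 -40 0; 0 0 -60 0; 0 0 -90 0; 0 0 -125 0; 0 0 -150 0; -30 0 -150 0; -60 0 -150 0; -60 0 -150 0; -60 0 -150 0"

```text
t: 28.2
tcp_pos: [0.6119, 0.0059, 0.2082]
tool_rot: [1.0, -0.022, 0.001, 0.0]
force: [0.5, -0.0, 0.3]
finger_gap: -0.003
gripper_force: 0.0
```

```bash
python3 st.py; python3 - <<'E'
from h import *
W,im=snap('wrist'); s=m.sense(); print(np.round(s['tcp_pos'],3),[(q,[(atz(W,r['position'],z).round(3)[:2],round(r['p'],2)) for r in m.mark_of('wrist',q)]) for q,z in (('drawer_handle',.062),('chest_front',.1))])
# strip along chest x: brightness of wall/panel gap
for yy in (.1,.05,-.05,-.1):
    print(yy,[tuple(int(v) for v in im[int(round(p[1])),int(round(p[0]))]) for x in np.arange(.66,.712,.004) for p in [proj(W,(x-.045*yy*-1,yy,.095))] if 0<=p[0]<512 and 0<=p[1]<384])
E
```

```text
28.3 [0.6131 0.0057 0.2077] [-0.2  0.3 -0.7]
drawer_handle [[([240.1, 220.5], 0.78)], [([281.3, 168.7], 0.88)]]
   [ 0.651 -0.001  0.068]
drawer_floor [[], [([296.8, 174.8], 0.63)]]
chest_front [[([229.6, 216.4], 0.57)], [([299.0, 159.2], 0.59)]]
   [ 0.698 -0.003  0.103]
[0.612 0.006 0.206] [('drawer_handle', [(array([0.647, 0.006]), 0.92)]), ('chest_front', [(array([0.701, 0.002]), 0.8)])]
0.1 [(251, 229, 140), (249, 225, 134), (243, 211, 124), (241, 206, 120), (239, 201, 118), (239, 201, 119), (250, 225, 135), (167, 92, 37), (196, 109, 46), (216, 123, 51), (177, 98, 40), (42, 22, 9), (40, 22, 11)]
0.05 [(88, 82, 74), (86, 82, 74), (87, 82, 74), (86, 80, 72), (86, 80, 72), (86, 82, 71), (97, 83, 64), (86, 46, 20), (87, 48, 21), (80, 44, 19), (74, 48, 32), (42, 20, 10), (37, 19, 7)]
-0.05 [(244, 210, 125), (244, 214, 128), (247, 219, 131), (246, 215, 128), (245, 213, 127), (247, 218, 130), (169, 116, 60), (215, 123, 51), (209, 117, 49), (194, 109, 44), (84, 47, 28), (116, 59, 29), (112, 57, 26)]
-0.1 [(243, 210, 123), (241, 206, 121), (244, 212, 126), (243, 211, 124), (244, 211, 124), (248, 220, 132), (163, 90, 39), (220, 126, 55), (216, 124, 53), (196, 110, 46), (95, 48, 22), (114, 58, 28), (105, 55, 25)]
```

The panel meets the chest with no gap, the handle is 50 mm in front of chest_front as it should be when shut, and the robot touches nothing.

```bash
python3 -c "
from station import manip as m
print(m.sign_off())"
```

```text
the job is handed in; nothing more can be done
None
```

The plane was set down upright on the cork board and the drawer pushed slowly shut to its stop, with the robot clear when I handed the job in at about 28 s. No verdict was returned, and the plane was last seen before the drawer closed.

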